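Scrub the vacuum's float cup, then lift its float ball with the tongs

ROBOT

A 6-joint arm with a two-finger parallel gripper is mounted at the origin on the work surface. World frame = base frame: x ahead of the robot, y to its left, z up, the work surface at z = 0. Lengths are in m, angles in rad, forces in N, time in s.
With the tool pointing down it reaches from about 0.35 to 1 m from the base axis. Payload 7.1 kg.
Tool frame: the origin (TCP) lies on the centre line of the jaws, within the pads' length; the fingertips stand env.tips_ahead ahead of it and the grasp point (between the pads) is the TCP (env.tips_ahead is the distance from the TCP to the fingertips, in m); z points along the fingers, y is the line along which they close (so a half turn about z gives the same grasp; the last joint's range is limited). The gripper opens to 85 mm and grips with 20 to 120 N. Pads are 22 mm wide; open, the fingers measure 114 mm over their backs; the gripper's body (76 mm by 85 mm) begins 54 mm behind the grasp point. The pads swing forward as they close: fully open they stand 13 mm farther back than shut.
Start: joints at [1.093, 0.423, 1.63, -0, 1.089, -0.019], TCP at [0.277, 0.56, 0.25] pointing down, gripper open.
Joint ranges: [-3, 3], [-0.9, 2.11], [0.09, 2.58], [-1.31, 4.45], [0.11, 2.69], [-2.54, 2.54]. Speed limits (rad/s): [2.39, 2.39, 3.01, 3.14, 3.14, 3.14].

INTERFACE

Orientations are given as a rotation vector (axis times angle).
In Python, from rig import env gives the robot as it stands.
- The arm moves only by the shell command python3 -m creep 'ROWS' [OPENING] [FORCE]. ROWS is text: rows parted by semicolons, each of 4 numbers parted by spaces: the shift along the tool's x, y, z in cm, then the turn about the tool's z in rad. A call has 1 to 12 rows; each row shifts and turns the commanded pose from where the row before left it, along the tool's axes as they then stand; what a row does not reach is not made up. A row lasts 1/12 s, in which the tool goes at most 41.7 mm and 7.16 degrees, less where a joint would pass 70% of its speed; a pose out of reach is approached as far as the arm can. A call with a gripper value outside its range is refused whole. OPENING is the closure in counts, from 0 (fully open) to 255 (shut), set as the call begins (- or left out, the last holds). The fingers move at their own pace and stop on an object; FORCE is the grip in N (left out, the last holds). Time passes only in rows, so rows that do not move let the fingers close. It gives the time, the measured TCP pose, the force, the opening and the grip force at its end, in the units of the state.
- env.read_state(): the state, without advancing time (a new reading comes with each control period).
- env.capture(name): name is "scene" or "top"; returns a dict with "img" (384x512x3 uint8, red, green, blue), "fx", "fy", "cx", "cy" (pixels), "extrinsics" (4x4, takes a point from world to camera coordinates). Camera axes: x right, y up, looking along -z (the intrinsics and any distortion apply to the point x, -y, -z); pixel columns grow to the right and rows downward; lengths in m; the calibration is good to about 2 mm. A picture is of the moment at which its call begins. There is no depth.
- env.close_job(): hands the job in; it is judged then, once.
The state is a dict: "t": time; "q": joint angles; "qvel": joint speeds; "joint_torque": joint torques, N m; "tcp_pos": TCP position; "tool_rot": TCP orientation; "force": force on the tool from outside, world axes, zero at the start; "torque": the same for the moment, N m; "width": finger opening in m; "finger_force": force on a finger pad.
Only numpy, scipy, OpenCV 4.12 (cv2) and the standard library are available. Lean on these libraries where they do the work, as an engineer would, in place of code of your own. Each camera call takes 0.05 s, during which the arm holds its last target. There are 200 camera calls.

TASK

We are cleaning the float valve of the wet vacuum. Take the brush that stands in the blue float cup and scrub the inside with two full up-and-down strokes (each at least 5 cm up and back to the bottom, the brush head staying in the cup), and leave the brush standing in the cup. Then grip the tongs, close them on the orange float ball and lift it off its stand without touching it with the fingers, and finish still holding it in the tongs, steady, at least 10 cm above the bench; leave the tin, jar and wrench alone.

Things in the scene. Friction and masses are not known exactly. Their poses are not given: they have to be found in the camera images.
- float_cup: Blue open round cup with upright walls, fixed on a square aluminium flange 104 x 104 x 8 mm that is fixed to the bench. Outer diameter 72 mm, inner diameter 62 mm, rim 122 mm above the bench, inner floor 14 mm above the bench. Origin: bench level, under the centre of the cup; z up. It may stand left or right of the robot.
- brush: Loose brush, 210 mm long, 0.09 kg, standing upright in the cup on its flat head: stiff yellow-white round head, diameter 45, 60 mm long; steel rod, diameter 14; green round handle, diameter 18 mm, from 140 to 210 mm above the origin. Origin: centre of the head's underside; z along the handle to its top. Standing in the cup, its origin is 14 mm and its top 224 mm above the bench.
- tongs: Loose spring tongs lying flat on the bench, 0.12 kg, 223 mm long, 24 mm high: two steel arms with black rubber grips and red jaw pads swing symmetrically about an upright pin. Origin: on the centre line midway between the grips, at the underside; x along the centre line to the jaws, z up; the arms move along y. Pin at x = -100, grips from -35 to +35, jaw pads from 87 to 123 mm.
- tongs_grip (a point): Point midway between the rubber grips, 12 mm above the tongs' origin. Open, the grips measure 58 mm over their outer faces (3 degrees out of parallel, wider to the jaws); squeezed to 50 mm the faces are parallel and the tongs can be carried with the jaws still open; on the ball about 40 mm. The spring resists with 8 N at first, 10 N at 50 mm, 12 N on the ball, and reopens the tongs.
- tongs_jaws (a point): Point on the tongs' centre line midway between the jaw pads: 105 mm ahead (tongs' x) of the origin, 12 mm above the underside. The pads are 24 mm high; the gap between them is 80 mm open, and each pad moves 2.05 times as far as its grip: squeezing the grips closes the jaws.
- stand: Drying stand fixed to the bench: steel disc of diameter 90 mm, 6 mm thick, with an upright black ring of outer diameter 34 mm on it whose top is 30 mm above the bench. Origin: bench level under its centre. It may stand left or right of the robot.
- float_ball: Loose orange plastic ball of diameter 44 mm, about 30 g, seated on the ring of the stand. Origin: its centre, 48 mm above the bench as it sits.
- paint_tin: Bystander: upright paint tin, diameter 90 mm, 100 mm high. Origin: centre of its underside.
- jar: Bystander: upright white jar with a red cap, diameter 60 mm, 85 mm high. Origin: centre of its underside.
- wrench: Bystander: steel wrench lying flat on the bench. Origin: at bench level near its middle.
There are look-alikes about, which are no part of the job. Several things have the shape of the stand; the one meant has the colours described above. Of the things that look like the float_ball, the smaller one is meant.

How it is judged:
On the way, in this order (a step that is already met when the one before it is completed fails the run):
1. first stroke up: brush head raised at least 45 mm off the cup's floor, still in the cup (z of brush in the frame of float_cup above 0.059 m and horizontal distance between brush and float_cup below 0.03 m), for 0.05 s.
2. first stroke down: back within 10 mm of the cup's floor (z of brush in the frame of float_cup below 0.024 m), for 0.05 s.
3. second stroke up: brush head raised at least 45 mm off the cup's floor, still in the cup (all of step 1), for 0.05 s.
4. second stroke down: back within 10 mm of the cup's floor (z of brush in the frame of float_cup below 0.024 m), for 0.05 s.
5. the brush let go in the cup; the tongs gripped in the fingers and lifted off the bench (contact force between the fingers and tongs above 1 N and height (world z) of tongs above 0.012 m and contact force between the fingers and brush below 0.1 N), for 0.2 s.
6. the jaws closed on the ball at its stand (contact force between tongs and float_ball above 1 N and distance between tongs_jaws and float_ball below 0.03 m and horizontal distance between float_ball and stand below 0.03 m), for 0.1 s.
At the end, for the whole second after the job is handed in: The fingers hold the tongs, whose jaws hold the ball (centre within 30 mm of the jaw point), its centre over 100 mm above the bench, slower than 30 mm/s, not touched by arm, fingers or stand; the brush stands in the cup (tilt under 0.35 rad), head within 10 mm of its floor (height (world z) of float_ball above 0.1 m and contact force between tongs and float_ball above 1 N and distance between tongs_jaws and float_ball below 0.03 m and contact force between the fingers and tongs above 1 N and contact force between the arm and float_ball below 0.1 N and contact force between stand and float_ball below 0.05 N and contact force between tongs and float_cup below 0.1 N and linear speed of float_ball below 0.03 m/s and z of brush in the frame of float_cup below 0.024 m and horizontal distance between brush and float_cup below 0.03 m and angle between brush's own z axis and vertical below 0.35 rad); the arm keeps its last pose, push and grip.
It fails at once if the brush head is pulled out of the cup (z of brush in the frame of float_cup above 0.122 m).
It fails at once if the fingers or arm touch the ball (contact force between any of the fingers, the arm and float_ball above 0.5 N).
It fails at once if the paint tin, jar or wrench is moved more than 20 mm (distance of any of paint_tin, jar, wrench from where it was at the start of the episode above 0.02 m).
It also fails if it takes over 61 s, if anything falls off the work surface, if the arm or the gripper's body presses on something with over 40 N, if the wrist force passes 120 N, or if a joint passes its speed limit or range.

## Working session

There is one attempt and no reset: what is moved stays moved. The work goes in short steps, Python scripts to look and compute and a shell command to move; the robot and the scene stay as the last step left them, time stands still between calls to the robot, and variables do not carry over. Pictures are saved under pics/ and viewed, at most 14 in all, crops included, and the job is handed in when it is done.

```bash
ls; mkdir -p pics; cat > h.py <<'E'
from rig import env
import numpy as np, cv2
def cap(n,save=None):
    c=env.capture(n)
    if save: cv2.imwrite('pics/'+save,c['img'][:,:,::-1])
    return c
def ray(c,u,v,z):
    E=np.array(c['extrinsics']);R=E[:3,:3];t=E[:3,3]
    d=np.array([(u-c['cx'])/c['fx'],-(v-c['cy'])/c['fy'],-1.])
    o=-R.T@t;d=R.T@d
    return o+d*(z-o[2])/d[2]
def proj(c,p):
    E=np.array(c['extrinsics']);q=E[:3,:3]@np.array(p)+E[:3,3]
    return c['cx']+c['fx']*q[0]/-q[2],c['cy']-c['fy']*q[1]/-q[2]
E
python3 - <<'E'
from h import *
a=cap('top','top0.png');b=cap('scene','scene0.png')
s=env.read_state();print(s,env.tips_ahead)
for c in(a,b):print({k:c[k] for k in c if k!='img'})
E
```

```text
pics
{'t': 0.1, 'q': array([ 1.09300193e+00,  4.23754151e-01,  1.63060366e+00, -1.26610584e-05,
        1.08860081e+00, -1.89749335e-02]), 'qvel': array([ 0.00099476, -0.00121894, -0.00162184,  0.00107541, -0.00044835,
       -0.00044737]), 'joint_torque': array([-1.05574753e-03, -5.58427763e+01, -2.82442957e+01, -1.34945858e-04,
        3.03401583e-03,  8.31604268e-06]), 'tcp_pos': array([0.27655939, 0.55996639, 0.24963371]), 'tool_rot': array([-7.14323795e-01, -3.05897042e+00,  2.08392602e-03]), 'force': array([0.02586547, 0.33398645, 0.4019588 ]), 'torque': array([ 0.02919044, -0.03726334,  0.02837438]), 'finger_force': 0.0, 'width': 0.08553230580450369} 0.019
{'fx': 393.5908899760658, 'fy': 393.5908899760658, 'cx': 254.83576418637423, 'cy': 187.52451630202793, 'extrinsics': array([[-0.01578224, -0.99986466, -0.00464577,  0.07211888],
       [ 0.97675991, -0.01641051,  0.21370724, -0.61882612],
       [-0.21375455, -0.00116503,  0.9768867 , -0.90927913],
       [ 0.        ,  0.        ,  0.        ,  1.        ]])}
{'fx': 385.68340913306605, 'fy': 385.68340913306605, 'cx': 254.09499784489162, 'cy': 198.45744898267714, 'extrinsics': array([[-0.26158842,  0.96507366, -0.01429445,  0.11268947],
       [-0.80378841, -0.20962458,  0.55676003,  0.49252346],
       [ 0.53431797,  0.15713169,  0.83055038, -1.41946073],
       [ 0.        ,  0.        ,  0.        ,  1.        ]])}
```

View pics/top0.png

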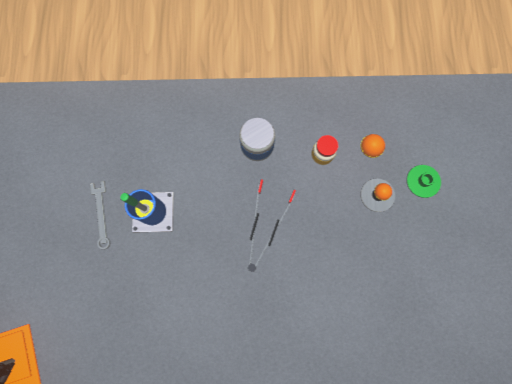

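View pics/scene0.png

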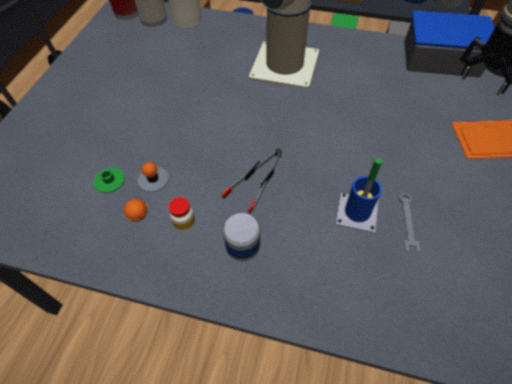

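The top view shows the cup at about (140,205), with the brush's green top at (124,197). The tongs' pin is at (252,268), with the red jaws at (261,186) and (292,196). The small ball is at (383,191) on the grey stand at (378,195). The tin is at (257,135), the jar at (326,148) and the wrench at (100,215).

```bash
cat >> h.py <<'E'
def blobs(c,kind,amin=6):
    h=cv2.cvtColor(c['img'],cv2.COLOR_RGB2HSV);H,S,V=[h[:,:,i].astype(int) for i in range(3)]
    m={'orange':(H>5)&(H<16)&(S>200)&(V>120),'red':((H<4)|(H>175))&(S>180)&(V>100),'green':(H>50)&(H<75)&(S>150)&(V>50),
       'blue':(H>108)&(H<125)&(S>180)&(V>90),'yellow':(H>20)&(H<35)&(S>120)&(V>130),'black':(V<28),'light':(S<40)&(V>130)}[kind]
    n,l,st,ce=cv2.connectedComponentsWithStats(m.astype(np.uint8))
    return [(st[i,:5].tolist(),ce[i].round(1).tolist()) for i in range(1,n) if st[i,4]>=amin]
def tri(a,pa,b,pb):
    A=[];y=[]
    for c,p in((a,pa),(b,pb)):
        o=ray(c,*p,0.);d=ray(c,*p,1.)-o;d/=np.linalg.norm(d);P=np.eye(3)-np.outer(d,d);A.append(P);y.append(P@o)
    return np.linalg.lstsq(np.vstack(A),np.hstack(y),rcond=None)[0]
E
python3 - <<'E'
from h import *
a=cap('top');b=cap('scene')
for k in('orange','red','green','blue','yellow','black','light'):
    for n,c in(('top',a),('sc',b)):
        print(k,n,[x for x in blobs(c,k) if n=='sc' or x[1][1]>90][:14])
E
```

```text
orange top [([365, 135, 19, 19, 239], [374.3, 143.8]), ([378, 184, 13, 15, 133], [384.0, 190.7]), ([27, 325, 13, 59, 67], [33.6, 354.4]), ([0, 330, 33, 54, 210], [22.8, 353.5]), ([8, 362, 8, 16, 16], [11.8, 369.5])]
orange sc [([453, 121, 59, 37, 1804], [485.4, 138.2]), ([143, 163, 13, 12, 124], [148.9, 168.5]), ([125, 200, 21, 20, 315], [134.8, 209.0])]
red top [([318, 136, 20, 19, 300], [327.1, 145.0]), ([290, 193, 4, 9, 9], [291.3, 197.0])]
red sc [([223, 188, 8, 8, 19], [226.2, 191.3]), ([169, 198, 20, 17, 274], [178.6, 206.1]), ([249, 206, 3, 5, 8], [250.1, 208.0])]
green top [([408, 165, 32, 32, 735], [423.4, 180.9]), ([121, 193, 7, 8, 36], [124.1, 196.5])]
green sc [([332, 13, 25, 15, 278], [344.5, 19.9]), ([370, 159, 11, 21, 91], [375.1, 168.5]), ([94, 168, 30, 24, 530], [108.7, 179.8])]
blue top []
blue sc [([238, 9, 13, 4, 32], [243.9, 10.3]), ([412, 11, 82, 36, 2361], [450.1, 28.1]), ([352, 177, 29, 23, 138], [365.1, 188.8])]
yellow top [([135, 200, 18, 17, 118], [143.6, 207.7])]
yellow sc [([358, 191, 5, 3, 13], [360.3, 192.0]), ([368, 193, 4, 4, 12], [369.3, 194.9])]
bla
[... 277 characters left out ...]
[365, 13, 46, 8, 77], [387.5, 16.7]), ([460, 25, 52, 67, 1426], [493.5, 54.7]), ([506, 24, 6, 3, 7], [508.6, 25.1]), ([49, 44, 3, 6, 6], [50.3, 46.5]), ([0, 51, 7, 13, 29], [2.7, 57.2]), ([49, 52, 11, 11, 48], [52.5, 56.5]), ([0, 63, 5, 7, 15], [1.1, 66.1])]
light top [([0, 74, 512, 310, 150130], [259.0, 230.2]), ([141, 204, 8, 9, 29], [145.2, 208.7])]
light sc [([249, 41, 70, 46, 1287], [285.0, 68.5]), ([139, 169, 28, 21, 229], [152.0, 181.8]), ([336, 193, 42, 39, 538], [355.0, 216.4]), ([404, 200, 8, 34, 93], [408.1, 217.0]), ([170, 209, 22, 13, 100], [182.0, 217.3]), ([224, 213, 35, 32, 843], [240.7, 227.7]), ([410, 235, 3, 5, 10], [411.2, 236.6]), ([408, 242, 11, 4, 16], [413.1, 242.8])]
```

```bash
python3 - <<'E'
from h import *
a=cap('top');b=cap('scene')
print('brush',ray(a,124.5,197,.224),ray(b,377,160.5,.224))
print('cup flange',ray(a,153,212,.008))
print('ball',tri(a,(384,190.7),b,(148.9,168.5)),ray(a,384,190.7,.048))
print('stand',ray(a,378,195,.006))
for n,c,s in(('tin',(257,133),.1),('jar',(327,145),.085),('pin',(252,268),.024),('wrA',(97,186),.0),('wrB',(103,244),0)):print(n,ray(a,*c,s))
i=a['img'].astype(int);m=(i[:,:,0]-np.maximum(i[:,:,1],i[:,:,2])>60).astype(np.uint8)
m[:,:240]=0;m[:,310:]=0;m[:170]=0;m[260:]=0
n,l,st,ce=cv2.connectedComponentsWithStats(m)
for k in range(1,n):print('red',st[k],ce[k],ray(a,*ce[k],.02))
x=np.hstack([cv2.resize(a['img'][170:285,220:320],None,fx=4,fy=4),cv2.resize(a['img'][170:285,90:190],None,fx=4,fy=4)])
cv2.imwrite('pics/crop.png',x[:,:,::-1])
E
```

```text
brush [0.57007497 0.33124728 0.224     ] [0.57451839 0.33101364 0.224     ]
cup flange [0.5721102 0.3280772 0.008    ]
ball [ 0.60955135 -0.26130972  0.05008605] [ 0.61042228 -0.26350149  0.048     ]
stand [ 0.60776836 -0.26079577  0.006     ]
tin [0.75045113 0.05447278 0.1       ]
jar [ 0.72138064 -0.1194141   0.085     ]
pin [0.42504666 0.0723465  0.024     ]
wrA [0.64580686 0.48220927 0.        ]
wrB [0.4921053  0.45597119 0.        ]
red [258 179   5  14  35] [260.17142857 185.6       ] [0.63511618 0.0481061  0.02      ]
red [289 190   7  12  34] [292.  195.5] [ 0.60745453 -0.03383493  0.02      ]
```

View pics/crop.png

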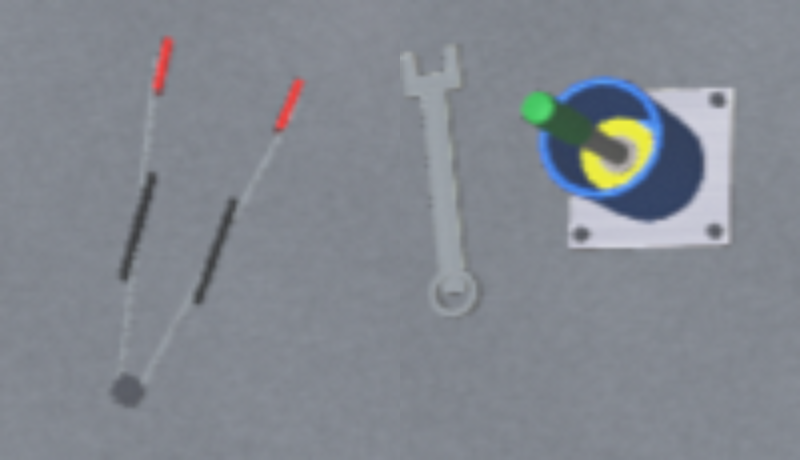

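The crop confirms the tongs' layout: the pin is at the bottom and the grips centre near full-image (264,229). It also shows the upright brush in the cup. Next I move above the brush.

```bash
python3 -m creep '0 0 -2 0;-3.3 -0.7 0 0;-3.3 -0.7 0 0;-3.3 -0.7 0 0;-3.3 -0.7 0 0;-3.3 -0.7 0 0;-3.3 -0.7 0 0;-3.3 -0.7 0 0;-3.3 -0.7 0 0;-3.3 -0.7 0 0;-3.3 -0.6 0 0;0 0 0 0' 0 30
cat >> h.py <<'E'
from scipy.spatial.transform import Rotation as Ro
def to(p):
    s=env.read_state();R=Ro.from_rotvec(s['tool_rot']).as_matrix()
    print('tcp',s['tcp_pos'].round(4),'yangle',np.arctan2(R[1,1],R[0,1]).round(3),'F',s['force'].round(1),'w',s['width'],'ff',s['finger_force'],'t',s['t'])
    print('need cm in tool',(R.T@(np.array(p)-s['tcp_pos'])*100).round(2))
E
python3 - <<'E'
from h import *
to([.572,.331,.19])
a=cap('top','a1.png');b=cap('scene','b1.png')
cv2.imwrite('pics/c1.png',np.hstack([cv2.resize(c['img'][y:y+100,x:x+100],None,fx=4,fy=4) for c,x,y in((a,75,150),(b,320,120))])[:,:,::-1])
E
```

```text
t: 1.3
tcp_pos: [0.5463, 0.3489, 0.2703]
tool_rot: [0.72, 3.056, -0.0]
force: [0.0, -0.2, 1.1]
width: 0.0854
finger_force: 0.0
tcp [0.5463 0.3489 0.2703] yangle 1.108 F [ 0.  -0.2  1.1] w 0.08539662665431338 ff 0.0 t 1.3
need cm in tool [-3.08 -0.45  8.04]
```

View pics/c1.png

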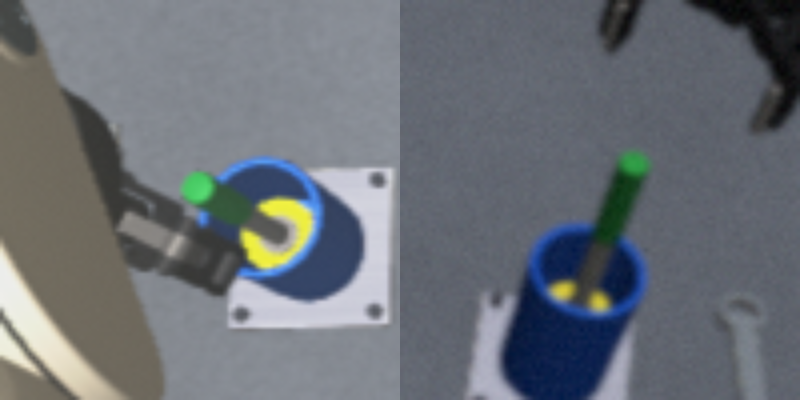

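Both crops show the green top clear of the fingers and still upright. The fingers are about 3 cm short of it along tool -x.

```bash
python3 -m creep '-1.6 -0.2 0 0;-1.5 -0.2 0 0;0 0 0 0;0 0 2 0;0 0 2 0;0 0 2 0;0 0 2 0;0 0 0 0;0 0 0 0' 0 30
python3 -c "
from h import *
to([.572,.331,.19])
a=cap('top');b=cap('scene','b2.png')
print(blobs(a,'green'),blobs(b,'green'))"
```

```text
t: 2.15
tcp_pos: [0.5674, 0.335, 0.1895]
tool_rot: [-0.713, -3.058, 0.003]
force: [0.3, -0.3, 0.0]
width: 0.0854
finger_force: 0.0
tcp [0.5674 0.335  0.1895] yangle 1.113 F [ 0.3 -0.3  0. ] w 0.08536695166441778 ff 0.0 t 2.15
need cm in tool [-0.6  -0.16 -0.05]
[([408, 165, 32, 32, 732], [423.4, 180.9])] [([332, 13, 25, 15, 276], [344.3, 19.9]), ([369, 159, 13, 21, 104], [375.1, 168.4]), ([94, 169, 30, 23, 525], [108.8, 179.9])]
```

```bash
python3 -m creep '-0.5 -0.1 0 0;0 0 0 0;0 0 0 0;0 0 0 0;0 0 0 0;0 0 0 0;0 0 0 0;0 0 0 0;0 0 0 0;0 0 0 0' 255 40
python3 -m creep '0 0 -1.5 0;0 0 -1.5 0;0 0 -1.5 0;0 0 -1.4 0;0 0 0 0;0 0 0 0;0 0 0 0' - 40
python3 -c "
from h import *
to([.572,.331,.25])
b=cap('scene','b3.png');cv2.imwrite('pics/c3.png',cv2.resize(b['img'][100:250,300:450],None,fx=4,fy=4)[:,:,::-1])"
```

```text
t: 3.08
tcp_pos: [0.5723, 0.3321, 0.1906]
tool_rot: [0.714, 3.059, 0.001]
force: [-0.1, -0.2, 3.1]
width: 0.0174
finger_force: 39.2
t: 3.67
tcp_pos: [0.5715, 0.3316, 0.2481]
tool_rot: [-0.714, -3.058, 0.002]
force: [-0.6, -0.1, -1.0]
width: 0.0173
finger_force: 39.2
tcp [0.5715 0.3316 0.2481] yangle 1.112 F [-0.6 -0.1 -1. ] w 0.017302796772176755 ff 39.15834903717041 t 3.6667
need cm in tool [-0.07 -0.03 -0.19]
```

View pics/c3.png

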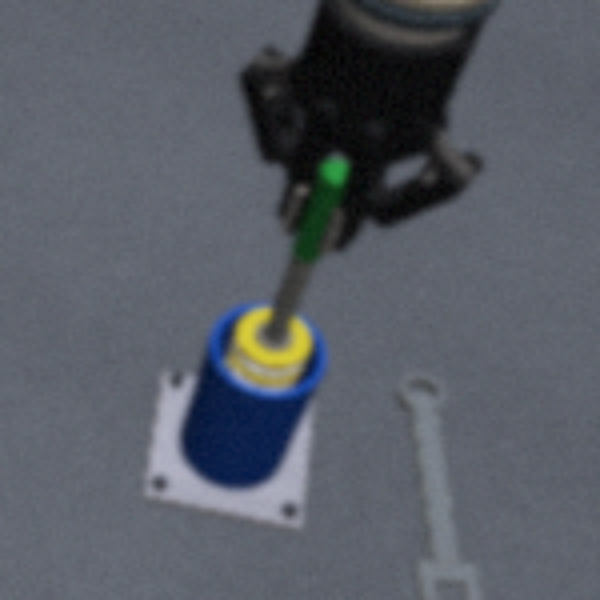

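The brush has risen, gripped at the handle, with its head near the rim but still in the cup. Now the down stroke, then the second stroke.

```bash
python3 -m creep '0 0 1.5 0;0 0 1.5 0;0 0 1.5 0;0 0 1.1 0;0 0 0 0;0 0 0 0;0 0 0 0' - 40
python3 -m creep '0 0 -1.5 0;0 0 -1.5 0;0 0 -1.5 0;0 0 -1.1 0;0 0 0 0;0 0 0 0;0 0 0 0' - 40
python3 -m creep '0 0 1.5 0;0 0 1.5 0;0 0 1.5 0;0 0 1.2 0;0 0 0 0;0 0 0 0;0 0 0 0' - 40
```

```text
t: 4.3
tcp_pos: [0.5722, 0.3319, 0.1933]
tool_rot: [-0.714, -3.059, 0.0]
force: [0.2, -0.4, -0.1]
width: 0.0174
finger_force: 39.4
t: 4.88
tcp_pos: [0.5717, 0.3317, 0.2487]
tool_rot: [-0.714, -3.059, 0.001]
force: [-0.5, -0.0, -1.4]
width: 0.0171
finger_force: 39.2
t: 5.47
tcp_pos: [0.5721, 0.3319, 0.1922]
tool_rot: [-0.714, -3.059, 0.0]
force: [0.0, -0.0, -0.3]
width: 0.0169
finger_force: 39.2
```

```bash
python3 -m creep '0 0 0.1 0;0 0 0 0;0 0 0 0;0 0 0 0;0 0 0 0;0 0 0 0;0 0 0 0;0 0 0 0;0 0 0 0;0 0 0 0' 0 30
python3 -m creep '0 0 -2 0;0 0 -2 0;0 0 -2 0;0 0 -2 0;0 0 0 -0.07;0 0 0 -0.07;0 0 0 0'
python3 -c "
from h import *
b=cap('scene');g=blobs(b,'green');print(g)
a=cap('top');print(blobs(a,'green'))
print('grip mid',ray(a,254.5,226.5,.024),ray(a,274,232.5,.024))
to([.520,.041,.25])"
```

```text
t: 6.3
tcp_pos: [0.5722, 0.3319, 0.1913]
tool_rot: [0.714, 3.059, -0.0]
force: [0.4, -0.3, -0.2]
width: 0.0856
finger_force: 0.0
t: 6.88
tcp_pos: [0.5722, 0.332, 0.2719]
tool_rot: [0.495, 3.102, 0.001]
force: [-0.3, -0.2, 0.0]
width: 0.0853
finger_force: 0.0
[([332, 13, 25, 15, 276], [344.5, 19.9]), ([370, 159, 12, 22, 103], [375.2, 168.3]), ([94, 168, 30, 24, 531], [108.7, 179.8])]
[([408, 165, 32, 32, 735], [423.4, 180.9])]
grip mid [0.52812349 0.0645332  0.024     ] [0.51211782 0.01546426 0.024     ]
tcp [0.572  0.3318 0.2712] yangle 1.25 F [-0.1  0.7  0.1] w 0.08526227178536472 ff 0.0 t 6.9833
need cm in tool [ -4.24 -29.24   2.12]
```

The brush's green blob is back at its original pixels (375,168), so it is standing in the cup. Now to the tongs.

```bash
python3 -m creep '-0.5 -3.2 0 0;-0.5 -3.2 0 0;-0.5 -3.2 0 0;-0.5 -3.2 0 0;-0.5 -3.2 0 0;-0.5 -3.3 0 0;-0.5 -3.3 0 0;-0.4 -3.3 0 0;-0.3 -3.3 0 0;0 0 0 0;0 0 0 0;0 0 0 0'
python3 -m creep '0 0 3 0;0 0 3 0;0 0 3 0;0 0 3 0;0 0 3 0;0 0 0 0;0 0 0 0;0 0 0 0'
python3 -c "
from h import *
to([.520,.040,.024])
a=cap('top','a5.png');b=cap('scene','b5.png')
cv2.imwrite('pics/c5.png',np.hstack([cv2.resize(c['img'][y:y+130,x:x+130],None,fx=3,fy=3) for c,x,y in((a,210,165),(b,200,110))])[:,:,::-1])"
```

```text
t: 7.98
tcp_pos: [0.5207, 0.0416, 0.2713]
tool_rot: [0.502, 3.101, 0.001]
force: [1.0, -0.3, 0.7]
width: 0.0855
finger_force: 0.0
t: 8.65
tcp_pos: [0.5215, 0.0423, 0.1224]
tool_rot: [0.497, 3.101, 0.001]
force: [0.5, 0.0, -0.2]
width: 0.0858
finger_force: 0.0
tcp [0.5215 0.0423 0.1224] yangle 1.253 F [ 0.5  0.  -0.2] w 0.08579162626253914 ff 0.0 t 8.65
need cm in tool [ 0.08 -0.27  9.84]
```

View pics/c5.png

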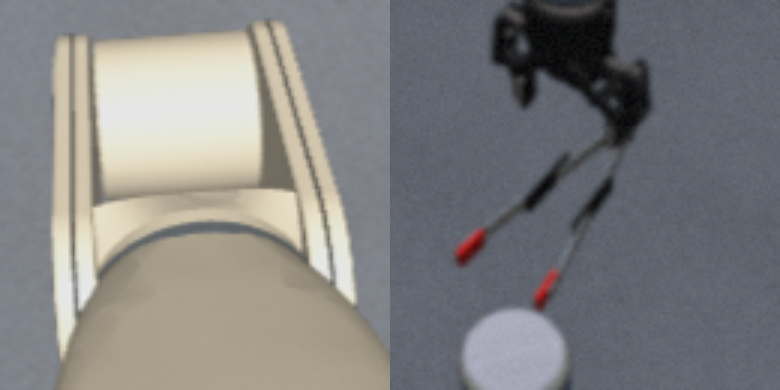

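The top view is blocked by the arm. In the scene view the tongs are undisturbed, with the fingers above them. I descend and squeeze.

```bash
python3 -m creep '0 -0.2 2.5 0;0 0 2.5 0;0 0 2.5 0;0 0 1.6 0;0 0 1 0;0 0 0 0;0 0 0 0' 0 30
python3 -m creep '0 0 0 0;0 0 0 0;0 0 0 0;0 0 0 0;0 0 0 0;0 0 0 0;0 0 0 0;0 0 0 0' 100 40
```

```text
t: 9.33
tcp_pos: [0.5207, 0.0396, 0.0212]
tool_rot: [0.499, 3.101, 0.0]
force: [0.7, -0.9, 0.4]
width: 0.0855
finger_force: 0.0
t: 10.0
tcp_pos: [0.5215, 0.0397, 0.0222]
tool_rot: [0.499, 3.098, 0.001]
force: [-0.9, 0.1, 10.0]
width: 0.0523
finger_force: 11.9
```

```bash
python3 -c "
from h import *
to([.520,.040,.022])
b=cap('scene','b6.png')
cv2.imwrite('pics/c6.png',cv2.resize(b['img'][110:240,200:330],None,fx=4,fy=4)[:,:,::-1])"
```

```text
tcp [0.5215 0.0397 0.0222] yangle 1.252 F [-0.9  0.1 10. ] w 0.052270920780782784 ff 11.934406518557807 t 10.0
need cm in tool [ 0.15 -0.02  0.02]
```

View pics/c6.png

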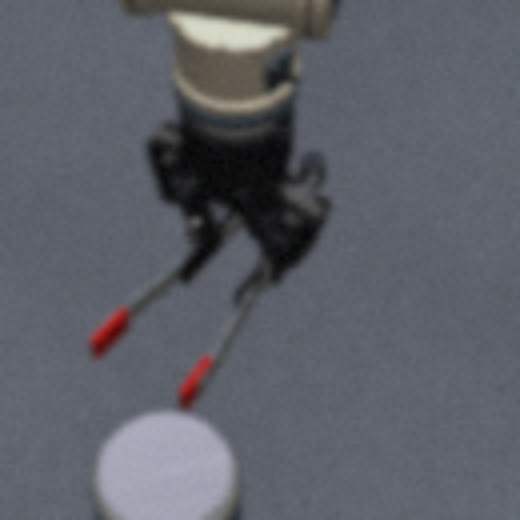

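The scene view shows both grips between the fingers and the red jaws still open. I squeeze to 50 mm and lift.

```bash
python3 -m creep '0 0 -0.1 0;0 0 0 0;0 0 0 0;0 0 0 0;0 0 0 0' 107 50
python3 -m creep '0 0 -0.5 0;0 0 -1 0;0 0 -1 0;0 0 -1.5 0;0 0 0 0;0 0 0 0;0 0 0 0;0 0 0 0'
python3 -c "
from h import *
to([.5103,-.2289,.15])
b=cap('scene','b7.png')
cv2.imwrite('pics/c7.png',cv2.resize(b['img'][100:240,200:340],None,fx=4,fy=4)[:,:,::-1])
print(blobs(b,'red'))"
```

```text
t: 10.47
tcp_pos: [0.5209, 0.0397, 0.0226]
tool_rot: [0.498, 3.1, 0.001]
force: [-0.7, 0.6, 10.1]
width: 0.0498
finger_force: 10.7
t: 11.13
tcp_pos: [0.5194, 0.0395, 0.0609]
tool_rot: [-0.498, -3.101, 0.0]
force: [0.8, 0.2, -1.6]
width: 0.0494
finger_force: 9.3
tcp [0.5194 0.0395 0.0609] yangle 1.252 F [ 0.8  0.2 -1.6] w 0.049436637690071054 ff 9.28687636529503 t 11.1333
need cm in tool [ -7.54 -25.78  -8.91]
[([224, 180, 7, 8, 21], [226.9, 183.3]), ([245, 196, 3, 4, 8], [246.1, 197.8]), ([169, 198, 20, 17, 277], [178.7, 206.1])]
```

View pics/c7.png

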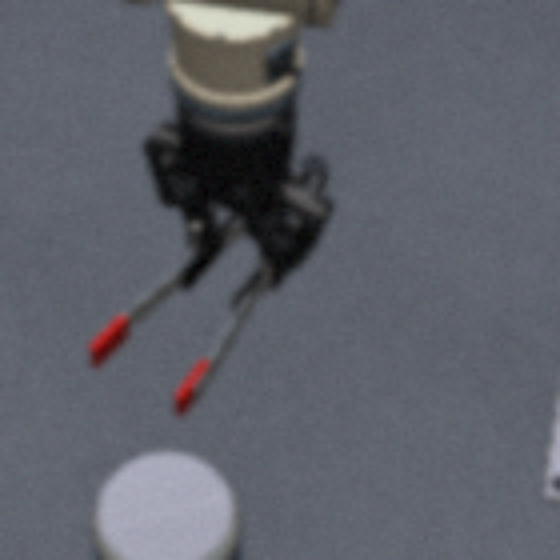

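The tongs are lifted with the jaws open, the pads near (227,183) and (246,198). I carry them up and over towards the ball.

```bash
python3 -m creep '0 0 -2 0;0 0 -2.5 0;0 0 -2.5 0;0 0 -2 0;0 0 0 0'
python3 -m creep '-0.6 -2.2 0 0;-0.7 -2.4 0 0;-0.7 -2.4 0 0;-0.7 -2.4 0 0;-0.7 -2.4 0 0;-0.7 -2.4 0 0;-0.7 -2.4 0 0;-0.7 -2.4 0 0;-0.7 -2.4 0 0;-0.7 -2.4 0 0;-0.6 -2 0 0;0 0 0 0'
python3 -c "
from h import *
to([.5103,-.2289,.058])
s=env.read_state();R=Ro.from_rotvec(s['tool_rot']).as_matrix()
b=cap('scene','b8.png');a=cap('top','a8.png')
for n,c in(('t',a),('s',b)):
  i=c['img'].astype(int);m=((i[:,:,0]-np.maximum(i[:,:,1],i[:,:,2])>60)&(i[:,:,1]-i[:,:,2]<30)).astype(np.uint8)
  q,l,st,ce=cv2.connectedComponentsWithStats(m)
  print(n,[(st[k].tolist(),ce[k].round(1).tolist()) for k in range(1,q) if st[k,4]>8 and ce[k,1]>100])
  print('expect jaw',proj(c,s['tcp_pos']+R@[-.105,0,.01]))
cv2.imwrite('pics/c8.png',np.hstack([cv2.resize(c['img'][y:y+130,x:x+130],None,fx=3,fy=3) for c,x,y in((a,340,140),(b,90,110))])[:,:,::-1])"
```

```text
t: 11.6
tcp_pos: [0.5219, 0.0397, 0.1543]
tool_rot: [0.498, 3.097, 0.002]
force: [0.6, -0.0, -1.4]
width: 0.0499
finger_force: 9.3
t: 12.6
tcp_pos: [0.5099, -0.2321, 0.15]
tool_rot: [-0.503, -3.101, 0.001]
force: [0.5, -0.9, -0.2]
width: 0.05
finger_force: 9.3
tcp [ 0.5099 -0.2321  0.15  ] yangle 1.249 F [ 0.5 -0.9 -0.2] w 0.04999408807548674 ff 9.269183622091077 t 12.6
need cm in tool [0.06 0.32 9.2 ]
t [([317, 135, 22, 21, 361], [327.0, 145.0]), ([382, 170, 6, 16, 47], [384.6, 177.4])]
expect jaw (np.float64(397.47126573832327), np.float64(182.82679227954327))
s [([123, 136, 10, 9, 37], [127.5, 139.8]), ([142, 146, 10, 13, 37], [146.1, 152.0]), ([168, 197, 22, 19, 323], [178.6, 205.9])]
expect jaw (np.float64(138.77949039638224), np.float64(146.93416499904288))
```

View pics/c8.png

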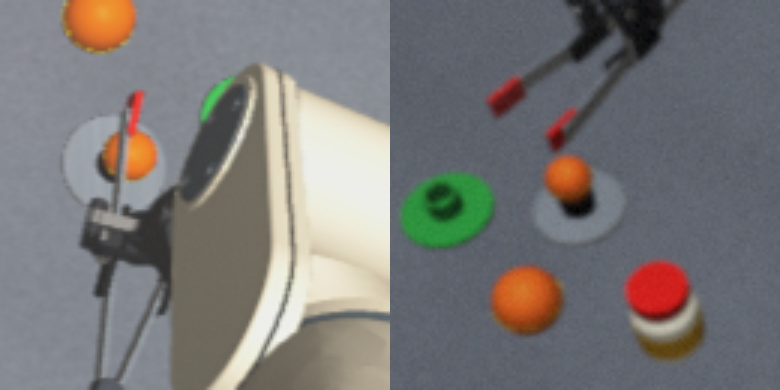

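The jaws are about 9 cm above the stand and straddle the ball laterally; in the crops the ball is at top (384,191) and scene (149,168). I check for yaw of the tongs in the grip.

```bash
python3 -c "
from h import *
s=env.read_state();R=Ro.from_rotvec(s['tool_rot']).as_matrix();P=s['tcp_pos']
a=cap('top');b=cap('scene')
print('pin seen 375,268 exp',proj(a,P+R@[.1,0,-.002]))
z=(P+R@[0,0,.01])[2]
T=lambda w:(R.T@(w-P)*1000).round(1)
print('pin tool',T(ray(a,375,268,z+.012)))
p=tri(a,(384.6,177.4),b,(146.1,152.0));print('left pad',p,T(p))
print('left pad top',T(ray(a,384.6,177.4,z)))
for q in((127.5,139.8),(146.1,152.0)):print('sc pad',T(ray(b,*q,z)))
m=tri(a,(384,190.7),b,(148.9,168.5));print('ball',m)
"
```

```text
pin seen 375,268 exp (np.float64(376.5473758912833), np.float64(270.13996791173633))
pin tool [96.6  4.2 -1.8]
left pad [ 0.62251665 -0.23696164  0.1421872 ] [-109.8   28.3    7.5]
left pad top [-110.1   28.4    9.8]
sc pad [-104.1  -45.8    9.8]
sc pad [-108.9   25.6    9.8]
ball [ 0.60955135 -0.26130972  0.05008605]
```

The tongs are yawed slightly in the grip. The jaw point is at about tool (-107, -8, 9) mm, so I use that.

```bash
cat >> h.py <<'E'
def jaw(j=(-.107,-.008,.009),ball=(.610,-.262,.048)):
    s=env.read_state();R=Ro.from_rotvec(s['tool_rot']).as_matrix();print('jaw',(s['tcp_pos']+R@j).round(4),'need cm',((R.T@(np.array(ball)-s['tcp_pos'])-j)*100).round(2))
E
python3 -c "from h import *
jaw()"
```

```text
jaw [ 0.6087 -0.2692  0.1411] need cm [0.08 0.72 9.31]
```

```bash
python3 -m creep '0 0.4 0 0;0 0.3 0 0;0 0 1 0;0 0 1.5 0;0 0 1.5 0;0 0 0 0;0 0 0 0;0 0 0 0'
python3 -c "
from h import *
jaw()
s=env.read_state();R=Ro.from_rotvec(s['tool_rot']).as_matrix();P=s['tcp_pos']
b=cap('scene','b9.png');a=cap('top','a9.png');z=P[2]-.01
for n,c in(('t',a),('s',b)):
  i=c['img'].astype(int);m=((i[:,:,0]-np.maximum(i[:,:,1],i[:,:,2])>60)&(i[:,:,1]-i[:,:,2]<30)).astype(np.uint8)
  q,l,st,ce=cv2.connectedComponentsWithStats(m)
  print(n,[(st[k].tolist(),ce[k].round(1).tolist(),(R.T@(ray(c,*ce[k],z)-P)*1000).round(1).tolist()) for k in range(1,q) if st[k,4]>8 and ce[k,1]>100])
  print([x for x in blobs(c,'orange')])
cv2.imwrite('pics/c9.png',np.hstack([cv2.resize(c['img'][y:y+100,x:x+100],None,fx=4,fy=4) for c,x,y in((a,350,140),(b,100,120))])[:,:,::-1])"
```

```text
t: 13.47
tcp_pos: [0.5127, -0.2221, 0.1115]
tool_rot: [0.498, 3.102, -0.0]
force: [0.7, 1.0, -0.5]
width: 0.0501
finger_force: 9.3
jaw [ 0.6118 -0.2632  0.1025] need cm [0.21 0.06 5.45]
t [([317, 135, 22, 21, 361], [327.0, 145.0], [-159.9, 164.2, 10.0]), ([374, 173, 5, 15, 46], [376.0, 179.7], [-110.5, 29.4, 10.0])]
[([365, 135, 19, 19, 243], [374.3, 143.9]), ([377, 184, 14, 15, 129], [383.4, 190.5]), ([28, 325, 12, 59, 62], [33.6, 354.1]), ([0, 330, 33, 53, 188], [23.2, 352.4])]
s [([130, 147, 10, 11, 51], [134.8, 151.6], [-104.2, -40.2, 10.0]), ([149, 158, 9, 13, 49], [152.7, 163.8], [-110.0, 30.4, 10.0]), ([168, 197, 22, 19, 321], [178.6, 205.9], [-176.3, 175.5, 10.0])]
[([453, 121, 59, 37, 1801], [485.4, 138.3]), ([143, 163, 13, 12, 96], [148.1, 169.3]), ([125, 200, 21, 19, 313], [134.9, 209.1])]
```

View pics/c9.png

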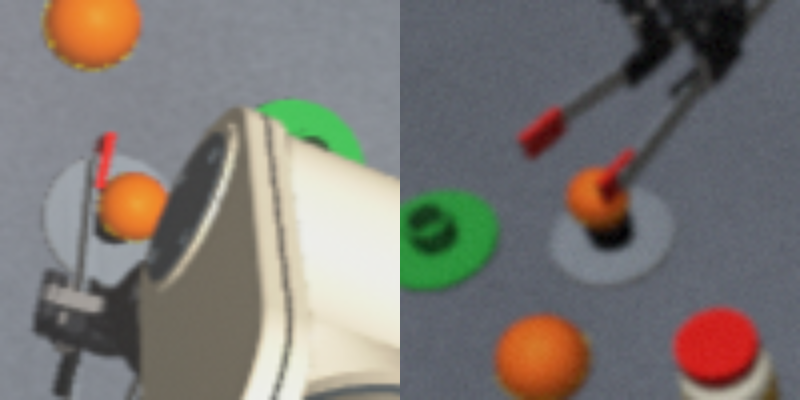

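The pads straddle the ball (top (384,191), scene (149,169)) and are about 5 cm above it, with the lateral position within 2 mm. I descend and close.

```bash
python3 -m creep '0.2 -0.1 1 0;0 0 1.2 0;0 0 1.2 0;0 0 1.2 0;0 0 0.7 0;0 0 0 0;0 0 0 0;0 0 0 0'
python3 -c "
from h import *
jaw((-.107,-.006,.009))
b=cap('scene','b10.png');a=cap('top');print(blobs(a,'orange')[:2],blobs(b,'orange')[1:])
"
```

```text
t: 14.23
tcp_pos: [0.5104, -0.2227, 0.0583]
tool_rot: [0.499, 3.102, -0.0]
force: [-0.4, 0.3, -0.9]
width: 0.0498
finger_force: 9.3
jaw [ 0.6101 -0.2619  0.0493] need cm [ 0.01 -0.01  0.13]
[([365, 135, 19, 19, 244], [374.3, 144.0]), ([377, 184, 11, 13, 71], [381.3, 188.9])] [([142, 162, 14, 13, 138], [148.4, 168.3]), ([125, 200, 21, 20, 317], [134.8, 209.1])]
```

```bash
python3 -m creep '0 0 0.1 0;0 0 0 0;0 0 0 0;0 0 0 0' 122 40
python3 -m creep '0 0 0 0;0 0 0 0;0 0 0 0;0 0 0 0;0 0 0 0;0 0 0 0' 165 40
python3 -c "
from h import *
jaw((-.107,-.006,.009))
b=cap('scene','b11.png');a=cap('top','a11.png');print(blobs(a,'orange')[:2],blobs(b,'orange')[1:])
cv2.imwrite('pics/c11.png',np.hstack([cv2.resize(c['img'][y:y+100,x:x+100],None,fx=4,fy=4) for c,x,y in((a,350,140),(b,100,120))])[:,:,::-1])"
```

```text
t: 14.67
tcp_pos: [0.5103, -0.2226, 0.0575]
tool_rot: [0.499, 3.101, -0.0]
force: [0.1, 0.1, -1.1]
width: 0.0449
finger_force: 10.7
t: 15.17
tcp_pos: [0.5103, -0.2227, 0.0574]
tool_rot: [0.499, 3.101, -0.0]
force: [-0.2, -0.3, -0.0]
width: 0.0392
finger_force: 40.2
jaw [ 0.6101 -0.2619  0.0484] need cm [ 0.   -0.01  0.04]
[([365, 135, 19, 19, 240], [374.2, 143.8]), ([377, 184, 11, 13, 74], [381.0, 188.9])] [([142, 162, 15, 14, 142], [148.4, 168.5]), ([125, 200, 21, 20, 319], [134.8, 209.1])]
```

View pics/c11.png

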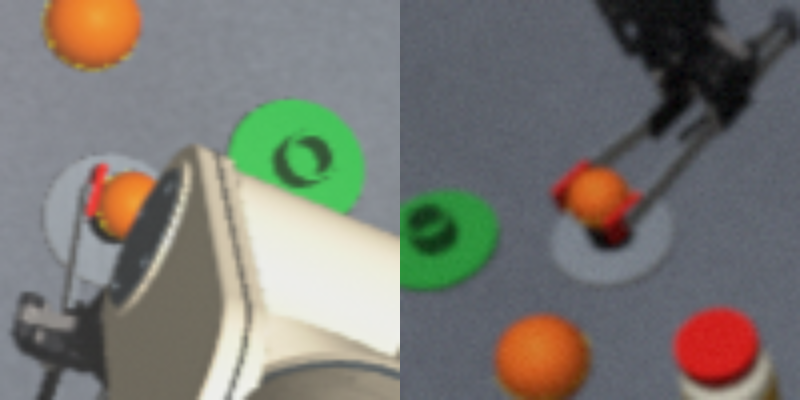

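The jaws are closed on the ball at its stand (scene (148,168)), with a width of 39 mm and 40 N. I lift gently.

```bash
python3 -m creep '0 0 -0.2 0;0 0 -0.5 0;0 0 -1 0;0 0 -1 0;0 0 -1 0;0 0 -1 0;0 0 -1 0;0 0 -1 0;0 0 -1 0;0 0 -1 0;0 0 -1 0;0 0 -0.5 0'
python3 -m creep '0 0 0 0;0 0 0 0;0 0 0 0;0 0 0 0;0 0 0 0;0 0 0 0;0 0 0 0;0 0 0 0'
python3 -c "
from h import *
jaw((-.107,-.006,.009))
b=cap('scene','b12.png');a=cap('top');o=blobs(b,'orange');g=blobs(a,'orange');print(g[:3],o)
p=min((x[1] for x in o if x[1][0]<200),key=lambda p:p[1]);print(ray(b,*p,.15))
print(blobs(b,'green'),blobs(a,'green'))
cv2.imwrite('pics/c12.png',b['img'][:,:,::-1])"
```

```text
t: 16.27
tcp_pos: [0.5107, -0.2228, 0.161]
tool_rot: [0.498, 3.1, -0.001]
force: [0.2, -0.9, -1.7]
width: 0.0391
finger_force: 40.4
t: 16.93
tcp_pos: [0.5101, -0.2226, 0.1591]
tool_rot: [-0.499, -3.101, -0.0]
force: [0.1, -0.1, -1.2]
width: 0.0392
finger_force: 40.4
jaw [ 0.6099 -0.2618  0.1501] need cm [-2.000e-02 -1.000e-02  1.021e+01]
[([365, 135, 19, 19, 240], [374.2, 144.0]), ([390, 174, 15, 16, 138], [396.0, 180.9]), ([0, 330, 32, 52, 184], [23.3, 352.1])] [([453, 121, 59, 37, 1805], [485.4, 138.2]), ([132, 138, 16, 15, 151], [139.2, 144.6]), ([125, 200, 21, 19, 320], [134.9, 209.1])]
[ 0.60926162 -0.26129225  0.15      ]
[([332, 13, 25, 15, 274], [344.4, 19.9]), ([370, 159, 12, 21, 101], [375.4, 168.2]), ([95, 168, 29, 24, 525], [108.8, 179.9])] [([121, 194, 7, 7, 36], [123.9, 196.8])]
```

View pics/c12.png

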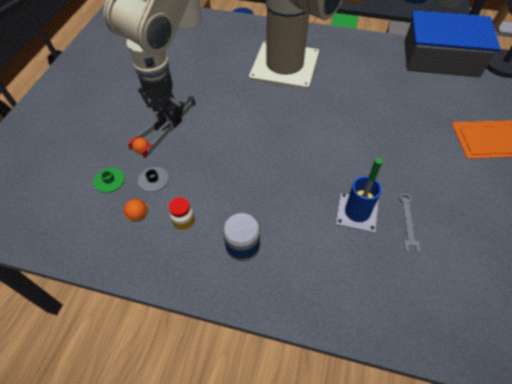

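The ball is in the jaws at (139,145), at a height of about 0.15 m. The stand at (153,178) is empty, the brush stands in the cup, and the tin, jar and wrench are unmoved. I hand the job in.

```bash
python3 -c "
from rig import env
print(env.close_job())"
```

```text
the job is handed in; nothing more can be done
None
```

The job is handed in: two brush strokes done and the brush left standing in the cup, and the float ball held steady in the tongs about 15 cm above the bench; the hand-in returned no verdict.

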